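# Fit and lock a slip bushing in a drill jig

## Task

Two slip bushings stand in the tray: take the one with the slimmer body, slide it fully home into the close-fitting bore of the drill jig with its lug clear of the lock screw, then turn it clockwise (seen from above) until the lug stops under the screw's head, and let go. Leave the thicker bushing standing in the tray and do not push the other things about.

Things in the scene. Friction and masses are not known exactly. Their poses are not given: they have to be found in the camera images.
- bush: The slim steel slip bushing, loose, about 0.25 kg, upright in one of the tray's compartments. Origin: centre of its foot; z up its axis, x towards its lug. From the foot: round body 26 mm in diameter, 26 mm long, 1.5 mm chamfer at the foot; flange 38 mm in diameter, z 26 to 34 mm, with one lug; round knurled grip 30 mm in diameter, z 34 to 68 mm (top). A 12 mm hole shows in the top.
- bush_grip (a point): Middle of the slim bushing's knurled round grip (30 mm in diameter, 34 mm long), on its axis, 51 mm above the foot. It may be gripped at any yaw; keep the fingertips 46 mm or more above the foot so that they later pass above the lock screw's head.
- bush_lug (a point): Outer end of the slim bushing's lug, at mid thickness: 29.5 mm from the axis along the bushing's x, 30 mm above the foot. The lug is 14 mm wide and 8 mm thick, part of the flange, its underside level with the flange's.
- big_bush: The thicker bushing, loose, in the other compartment: the same flange, lug, grip and height, but a body 34 mm in diameter (too big for the jig) and a 20 mm hole in its top. Origin: centre of its foot, x towards its lug. Must stay standing in the tray.
- tray: Low open steel tray, fixed, 100 x 180 x 14 mm with walls and floor 4 mm thick, divided into two compartments along its y; their centres lie 44 mm either side of its centre. Which compartment holds which bushing varies. Origin: centre of its underside.
- jig: Drill jig, fixed to the bench: a 120 x 120 mm base, four pillars and a 24 mm thick aluminium top plate, 120 x 120 mm, whose upper face is 62 mm above the bench. Flat cap screws 4 mm high stand near the plate's corners. Origin: centre of its underside; x points from the bore to the lock screw, z up.
- jig_bore (a point): Centre of the mouth of the jig's vertical bore, level with the plate's upper face. Bore: right through the plate, 27.6 mm in diameter (0.8 mm play all round the slim bushing), 8 mm of free room below it. When home, the flange rests on the plate, so the bushing's foot is 26 mm below this point.
- jig_screw (a point): Lock screw, fixed: point on its axis, 35 mm from the bore's axis along the jig's x, at the underside of its head, 10 mm above the plate. Head 22 mm in diameter, 6 mm thick (top 16 mm above the plate), shank 8 mm. Only when the bushing is home does the lug pass under the head, turned in sideways with 2 mm to spare; the bushing goes down with its lug 45 degrees or more to the side.
- jig_stop (a point): Top of a fixed stop pin, 6 mm in diameter and 9 mm high, on the plate at x 24 mm, y -11.5 mm in the jig's frame. The lug therefore comes in under the screw's head clockwise, from the jig's +y side, and stops against the pin within 5 degrees of pointing straight at the screw.
- cross_shaft_b: Bystander: loose steel shaft, 19 mm thick, 60 mm long, lying between the tray and the jig. Origin: centre of its underside.
- bearing_cone: Bystander: loose roller bearing cone, 66 mm in diameter, 30 mm high, standing behind. Origin: centre of its underside.
- dog_ring_a: Bystander: loose dark ring with dog teeth, 111 mm in diameter, 38 mm high, behind the jig. Origin: centre of its underside.
- feeler_set: Bystander: loose folded feeler gauge, 14 x 98 x 10 mm, right of the jig. Origin: centre of its underside.
Not all that is in view belongs to the job. What is shaped like the big_bush but purple is not meant.

How it is judged (in metres and radians):
On the way:
1. the slim bushing is fully home in the bore, its lug still clear of the lock screw (z of bush in the frame of jig_bore below -0.0245 m and horizontal distance between bush and jig_bore below 0.002 m and angle between bush's own z axis and vertical below 0.06 rad and horizontal distance between bush_lug and jig_screw above 0.016 m), for 0.1 s.
At the end, for the whole second after the job is handed in: The slim bushing is home in the bore (foot 24.5 mm or more below the plate's upper face, within 2 mm of the bore's axis, tilt under 0.06 rad), its lug's end within 10 mm of the lock screw's axis, at rest; the thicker bushing is upright (0.1 rad) within 30 mm of its start (z of bush in the frame of jig_bore below -0.0245 m and horizontal distance between bush and jig_bore below 0.002 m and angle between bush's own z axis and vertical below 0.06 rad and horizontal distance between bush_lug and jig_screw below 0.01 m and linear speed of bush below 0.02 m/s and angle between big_bush's own z axis and vertical below 0.1 rad and distance of big_bush from where it was at the start of the episode below 0.03 m); the robot touches nothing.
It fails at once if the thicker bushing is knocked over or taken out of the tray (angle between big_bush's own z axis and vertical above 0.5 rad or distance of big_bush from where it was at the start of the episode above 0.05 m).
It fails at once if a bystander is pushed more than 30 mm (distance of any of cross_shaft_b, bearing_cone, dog_ring_a, feeler_set from where it was at the start of the episode above 0.03 m).
It also fails if it takes over 45 s, if anything falls off the work surface, if the arm or the gripper's body presses on something with over 40 N, if the wrist force passes 120 N, or if a joint passes its speed limit or range.

## Robot

A 6-joint arm with a two-finger parallel gripper is mounted at the origin on a cart in front of the work surface, level with it; the furniture and walls round the work are solid. World frame = base frame: x ahead of the robot, y to its left, z up, the work surface at z = 0. Lengths are in m, angles in degrees, forces in N, time in s.
With the tool pointing down it reaches from about 0.35 to 0.875 m from the base axis. Payload 4.2 kg.
Tool frame: the origin (TCP) lies at the very end of the fingers, on their centre line; the grasp point (between the pads) lies 19 mm behind it; y points along the fingers, z is the direction in which the jaws open and shut, and the axes are right-handed (so a half turn about y gives the same grasp; the last joint's range is limited). The gripper opens to 87 mm and grips with 3 to 60 N. Pads are 19 mm wide; open, the fingers measure 117 mm over their backs; the gripper's body (75 mm by 190 mm) begins 51 mm behind the grasp point.
Start: joints at [89.989, 22.042, 0.453, 0, -68.411, -14.817], TCP at [0.16, 0.604, 0.223] pointing down, gripper open.
Joint ranges: [-179.83, 179.83], [-69.29, 118.12], [-61.27, 80.66], [-181.25, 117.63], [-171.15, -9.14], [-177.46, 177.46]. Speed limits (degrees/s): [159.86, 159.86, 180, 180, 180, 180].

## Interface

Orientations are given as a 3x3 rotation matrix whose columns are the frame's x, y, z axes.
In Python, from station import r, eyes gives the robot as it stands.
- The arm moves only by the tool play_rows, never from a script. Its argument "deltas" is one flat list of numbers, 5 for each row, row after row: the closure in counts, from 0 (fully open) to 255 (shut), then the shift along the tool's x, y, z in mm, then the turn about the tool's y in rad. In form: [claw, tx, ty, tz, roll, claw, tx, ty, tz, roll, ...]. A call has exactly 10 rows; each row shifts and turns the commanded pose from where the row before left it, along the tool's axes as they then stand; what a row does not reach is not made up. A row lasts 1/10 s, in which the tool goes at most 50 mm and 8.59 degrees, less where a joint would pass 70% of its speed; a pose out of reach is approached as far as the arm can. A call is refused whole if a number of a shift passes 50 or a number of a turn 0.15, either way. A call with a gripper value outside its range is refused whole. The fingers move at their own pace and stop on an object; the grip force is fixed at half the most. Time passes only in rows, so rows that do not move let the fingers close, or fill a call up. It gives the time, the measured TCP pose, the force and the opening at its end, in the units of the state.
- r.sense(): the state, without advancing time (a new reading comes with each control period).
- eyes.capture(name): name is "side" or "top" or "wrist"; returns a dict with "img" (420x560x3 uint8, blue, green, red), "vfov" (degrees; the focal length in pixels is half the picture's height over the tangent of half this angle, whatever the lens; pixels are square), "cx", "cy" (the principal point, pixels), "R" (3x3) and "t" (3): a world point X has camera coordinates R X + t; the wrist camera has in their place "tool_from_camera" (4x4, takes a point from camera to tool coordinates, whose origin is the TCP and whose axes are the tool frame's). Camera axes: x right, y down, z forward; pixel columns grow to the right and rows downward; lengths in m; the calibration is good to about 2 mm. A picture is of the moment at which its call begins: read the wrist's pose just before it. There is no depth.
- r.finish_job(): hands the job in, once; it reports no verdict.
The state is a dict: "time_s": time; "joints": joint angles; "joint_velocities": joint speeds; "effort": joint torques, N m; "tcp_pos": TCP position; "ee_rot": TCP orientation; "wrist_force": force on the tool from outside, world axes, zero at the start; "moment": the same for the moment, N m; "gripper_width": opening from 0.0 (shut) to 1.0 (fully open).
Only numpy, scipy, OpenCV 4.12 (cv2) and the standard library are available. Lean on these libraries where they do the work, as an engineer would, in place of code of your own. Each camera call takes 0.05 s, during which the arm holds its last target.

## Working session

There is one attempt and no reset: what is moved stays moved. The work goes in short steps, Python scripts to look and compute and a tool call to move; the robot and the scene stay as the last step left them, time stands still between calls to the robot, and variables do not carry over. Pictures are saved under pics/ and viewed, and the job is handed in when it is done.

Besides the shell and the picture viewer there is one more tool, called after "Call:" as name(argument=value, ...), one argument or row to a line, values as JSON. play_rows: Moves the arm, as the interface text tells. Its arguments: {"type":"object","properties":{"deltas":{"type":"array","items":{"type":"number"}}},"required":["deltas"]}

```bash
ls; mkdir -p pics
python3 - <<'E'
from station import r, eyes
import cv2,numpy as np,pickle
s=r.sense(); print(s)
d={}
for n in ("side","top","wrist"):
    c=eyes.capture(n); cv2.imwrite(f"pics/{n}0.png",c["img"]); d[n]=c
    print(n,{k:v for k,v in c.items() if k!="img"})
pickle.dump(d,open("cap0.pkl","wb"))
E
```

```text
pics
{'time_s': 0.0, 'joints': array([ 8.99952908e+01,  2.19972808e+01,  4.97150278e-01,  3.34981374e-02,
       -6.84285827e+01, -1.48135706e+01]), 'joint_velocities': array([ 0.02298582,  0.03341774,  0.03006939,  0.02361284, -0.02761886,
       -0.060993  ]), 'effort': array([-2.15390129e-01, -3.59287333e+01,  1.71921372e+01,  3.70372273e+00,
        1.13257770e-01, -1.51535502e-02]), 'tcp_pos': array([0.16001628, 0.60444259, 0.2234103 ]), 'ee_rot': array([[-9.66796651e-01,  5.43805951e-04, -2.55546354e-01],
       [ 2.55546848e-01,  1.24420216e-03, -9.66795873e-01],
       [-2.07798022e-04, -9.99999078e-01, -1.34185838e-03]]), 'wrist_force': array([-0.22244561, -0.35693006, -0.1211728 ]), 'moment': array([ 0.07390145,  0.02791526, -0.03878155]), 'gripper_width': 0.999860045025197}
side {'vfov': 51.392161691275405, 'cx': 276.62102306060655, 'cy': 212.48815070505944, 'R': array([[ 0.98596472, -0.16692004, -0.00335734],
       [-0.11825387, -0.68402507, -0.71980951],
       [ 0.11785413,  0.7101038 , -0.69416353]]), 't': array([-0.5670055 ,  0.0667548 ,  1.12956659])}
top {'vfov': 49.113178319589416, 'cx': 288.3772291180504, 'cy': 210.58375653429368, 'R': array([[ 0.00673523, -0.99986568,  0.01494175],
       [-0.99004403, -0.00876844, -0.1404846 ],
       [ 0.14059675, -0.0138468 , -0.98997011]]), 't': array([-0.06061265,  0.57068116,  1.21994414])}
wrist {'vfov': 64.73273271861149, 'cx': 283.83407405533313, 'cy': 212.97941011169857, 'tool_from_camera': array([[-4.03898887e-04,  9.60230786e-01,  2.79207226e-01,
        -7.61593976e-02],
       [-1.28981734e-03, -2.79207517e-01,  9.60229920e-01,
        -1.62516779e-01],
       [ 9.99999087e-01,  2.77094751e-05,  1.35129392e-03,
         4.87614495e-04],
       [ 0.00000000e+00,  0.00000000e+00,  0.00000000e+00,
         1.00000000e+00]])}
```

View pics/top0.png

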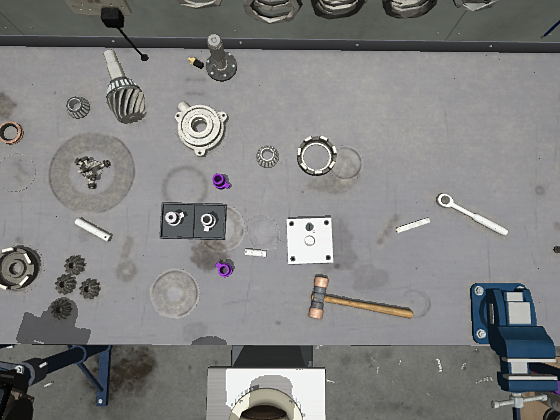

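View pics/side0.png

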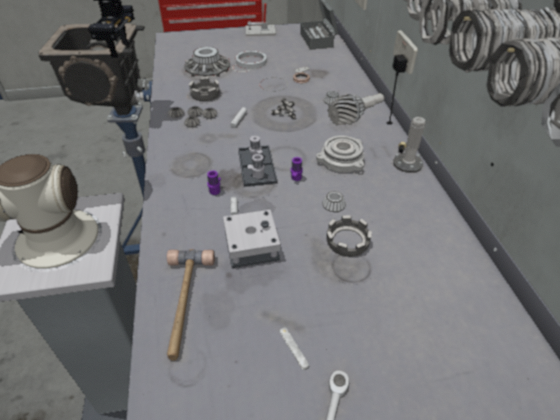

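View pics/wrist0.png

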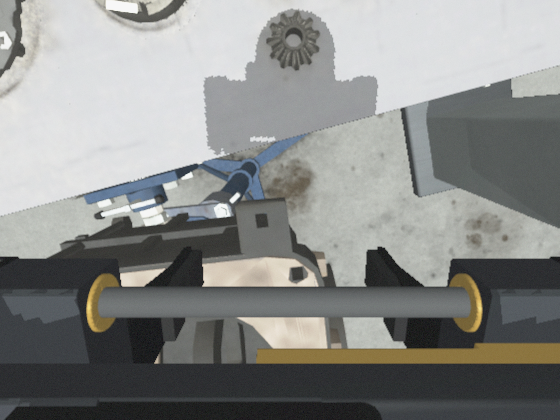

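The top view shows the tray at (193,221) with two bushings, the jig at (310,240), purple decoys at (221,181) and (225,269), and the shaft at (256,253). The wrist view has nothing useful yet. I'll zoom in next.

Run:
```python
import cv2,pickle
d=pickle.load(open("cap0.pkl","rb"))
a=d["top"]["img"][160:290,150:350]; a=cv2.resize(a,None,fx=4,fy=4,interpolation=cv2.INTER_CUBIC)
b=d["side"]["img"][120:270,200:340]; b=cv2.resize(b,None,fx=4,fy=4,interpolation=cv2.INTER_CUBIC)
cv2.imwrite("pics/topz.png",a);cv2.imwrite("pics/sidez.png",b)
```

```text
(no output)
```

View pics/topz.png

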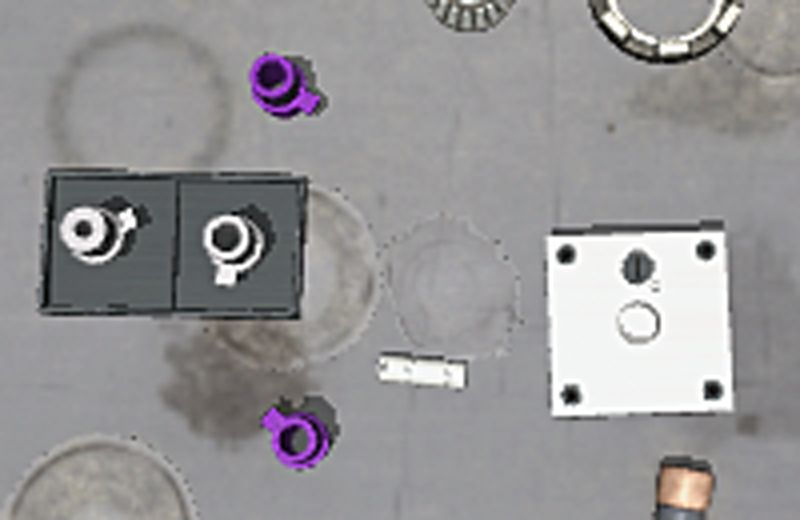

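View pics/sidez.png

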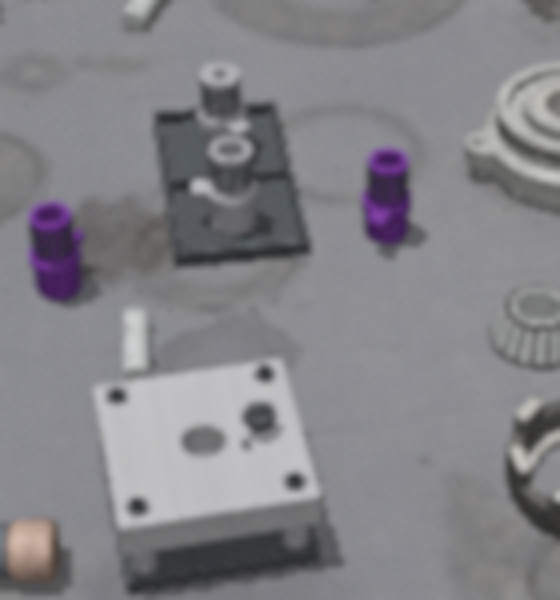

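```bash
cat > h.py <<'E'
import numpy as np,cv2
def cast(c,px,z,pose=None):
    f=c["img"].shape[0]/2/np.tan(np.radians(c["vfov"]/2))
    v=np.array([(px[0]-c["cx"])/f,(px[1]-c["cy"])/f,1.])
    if pose is None:
        o=-c["R"].T@c["t"]; w=c["R"].T@v
    else:
        p,R=pose; T=c["tool_from_camera"]; o=p+R@T[:3,3]; w=R@T[:3,:3]@v
    return o+w*(z-o[2])/w[2]
def proj(c,X,pose=None):
    f=c["img"].shape[0]/2/np.tan(np.radians(c["vfov"]/2))
    if pose is None: q=c["R"]@X+c["t"]
    else:
        p,R=pose; T=c["tool_from_camera"]; q=T[:3,:3].T@(R.T@(X-p)-T[:3,3])
    return np.array([c["cx"]+f*q[0]/q[2],c["cy"]+f*q[1]/q[2]])
E
python3 - <<'E'
import pickle
from h import *
d=pickle.load(open("cap0.pkl","rb"))
def T(x,y,z,n):
    p=(150+(x-1.5)/4,160+(y-1.5)/4); print(n,cast(d["top"],p,z).round(4))
T(90,229,.072,"slimtop");T(103,242,.038,"slimflange?");T(127,216,.034,"sluglug")
T(230,237,.072,"bigtop");T(228,275,.034,"big lug")
T(638,322,.062,"bore");T(637,267,.078,"screw");T(656,285,.071,"pin")
for q in((566,255),(706,250),(712,390),(570,396)):T(*q,.066,"cap")
for q in((270,73),(298,442)):T(*q,.068,"purple")
T(420,370,.019,"shaft")
def S(x,y,z,n):
    p=(200+(x-1.5)/4,120+(y-1.5)/4); print("side",n,cast(d["side"],p,z).round(4))
S(220,74,.072,"slimtop");S(232,149,.072,"bigtop");S(203,440,.062,"bore");S(260,412,.078,"screw")
E
```

```text
slimtop [0.5471 0.2533 0.072 ]
slimflange? [0.5425 0.2522 0.038 ]
sluglug [0.5611 0.2375 0.034 ]
bigtop [0.5425 0.1603 0.072 ]
big lug [0.521  0.1671 0.034 ]
bore [ 0.4888 -0.1119  0.062 ]
screw [ 0.5241 -0.1103  0.078 ]
pin [ 0.5129 -0.1233  0.071 ]
cap [ 0.533  -0.0634  0.066 ]
cap [ 0.5372 -0.1572  0.066 ]
cap [ 0.4438 -0.1608  0.066 ]
cap [ 0.4391 -0.0666  0.066 ]
purple [0.6549 0.1375 0.068 ]
purple [0.4077 0.1121 0.068 ]
shaft [0.4579 0.0357 0.019 ]
side slimtop [0.551  0.2572 0.072 ]
side bigtop [0.5471 0.1618 0.072 ]
side bore [ 0.4912 -0.1136  0.062 ]
side screw [ 0.527  -0.1115  0.078 ]
```

```bash
cat >> h.py <<'E'
def psi(R): return np.arctan2(R[1,0],R[0,0])
def plan(p,R,tgt,psit,n,claw,prof=None,hold=0):
    """rows in tool axes, straight line, horizontal tool assumed; prints rounded rows"""
    a=psi(R); dpsi=psit-a
    w=np.ones(n) if prof is None else np.array(prof,float); w/=w.sum()
    q=np.array(p,float); ang=a; cum=np.cumsum(w); out=[]
    for k in range(n):
        g=np.array(p)+(np.array(tgt)-p)*cum[k]-q
        c,s=np.cos(ang),np.sin(ang)
        X=np.array([c,s,0]);Z=np.array([-s,c,0])
        row=[round(float(g@X)*1e3,1),round(float(-g[2])*1e3,1),round(float(g@Z)*1e3,1)]
        q=q+(X*row[0]-np.array([0,0,1])*row[1]+Z*row[2])/1e3
        rl=round(-(a+dpsi*cum[k]-ang),3); ang-=rl
        out.append([claw]+row+[rl])
    for o in out+[[claw,0,0,0,0]]*hold: print(*o,sep=",",end=",\n")
    print("end",q.round(4),np.degrees(ang).round(2))
E
python3 - <<'E'
from station import r
from h import *
s=r.sense(); plan(s["tcp_pos"],s["ee_rot"],[.548,.254,.212],np.radians(85),14,0,prof=[.5]+[1]*11+[.6,.3],hold=6)
E
```

```text
0,-18.7,0.5,9.7,0.056,
0,-38.5,0.9,17.2,0.113,
0,-40.2,0.9,12.7,0.113,
0,-41.4,0.9,8.1,0.113,
0,-42.0,0.9,3.5,0.113,
0,-42.2,1.0,-1.4,0.113,
0,-41.7,0.9,-6.1,0.113,
0,-40.8,0.9,-10.7,0.113,
0,-39.3,0.9,-15.3,0.112,
0,-37.3,0.9,-19.5,0.113,
0,-34.9,1.0,-23.7,0.113,
0,-32.0,0.9,-27.5,0.113,
0,-17.2,0.5,-18.5,0.068,
0,-8.0,0.3,-9.8,0.034,
0,0,0,0,0,
0,0,0,0,0,
0,0,0,0,0,
0,0,0,0,0,
0,0,0,0,0,
0,0,0,0,0,
end [0.548 0.254 0.212] 84.98
```

Call:
play_rows(
  deltas=[0, -18.7, 0.5, 9.7, 0.056, 0, -38.5, 0.9, 17.2, 0.113, 0, -40.2, 0.9, 12.7, 0.113, 0, -41.4, 0.9, 8.1, 0.113, 0, -42, 0.9, 3.5, 0.113, 0, -42.2, 1, -1.4, 0.113, 0, -41.7, 0.9, -6.1, 0.113, 0, -40.8, 0.9, -10.7, 0.113, 0, -39.3, 0.9, -15.3, 0.112, 0, -37.3, 0.9, -19.5, 0.113],
)

```text
time_s: 1.15
tcp_pos: [0.4575, 0.3336, 0.2125]
ee_rot: [[-0.233, -0.002, -0.973], [0.973, -0.001, -0.233], [-0.001, -1.0, 0.002]]
wrist_force: [0.3, 2.0, -4.2]
gripper_width: 1.004
```

Call:
play_rows(
  deltas=[0, -34.9, 1, -23.7, 0.113, 0, -32, 0.9, -27.5, 0.113, 0, -17.2, 0.5, -18.5, 0.068, 0, -8, 0.3, -9.8, 0.034, 0, 0, 0, 0, 0, 0, 0, 0, 0, 0, 0, 0, 0, 0, 0, 0, 0, 0, 0, 0, 0, 0, 0, 0, 0, 0, 0, 0, 0, 0],
)

```text
time_s: 2.15
tcp_pos: [0.5474, 0.2541, 0.2113]
ee_rot: [[0.087, 0.0, -0.996], [0.996, 0.0, 0.087], [0.0, -1.0, -0.0]]
wrist_force: [0.7, 1.6, -4.4]
gripper_width: 1.0
```

```bash
cat >> h.py <<'E'
def snap(name,cam="wrist"):
    from station import r,eyes
    import pickle
    s=r.sense(); c=eyes.capture(cam); cv2.imwrite(f"pics/{name}.png",c["img"])
    pickle.dump((s,c),open(name+".pkl","wb"))
    print(s["time_s"],s["tcp_pos"].round(4),np.degrees(psi(s["ee_rot"])).round(2),s["joints"].round(1),s["wrist_force"].round(2),s["moment"].round(3),round(s["gripper_width"],4))
    return s,c
E
python3 -c "
from h import *
s,c=snap('w1'); print(s['ee_rot'].round(4))"
```

```text
2.15 [0.5474 0.2541 0.2113] 85.02 [ 40.3  20.4  -3.7  -0.  -65.9 -45.2] [ 0.66  1.63 -4.39] [ 0.234 -0.192 -0.001] 1.0003
[[ 8.680e-02  2.000e-04 -9.962e-01]
 [ 9.962e-01  2.000e-04  8.680e-02]
 [ 2.000e-04 -1.000e+00 -2.000e-04]]
```

View pics/w1.png

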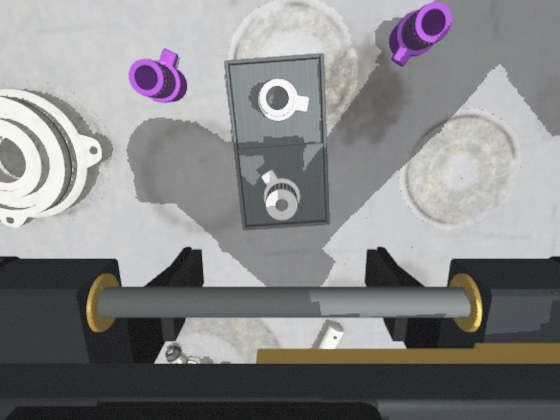

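The slim bushing's top is at about (283,204), with its lug to the upper left at (267,177). I'll measure its circle.

Run:
```python
import pickle
from h import *
s,c=pickle.load(open("w1.pkl","rb"))
cv2.imwrite("pics/w1z.png",cv2.resize(c["img"][140:250,220:350],None,fx=5,fy=5,interpolation=cv2.INTER_CUBIC))
```

```text
(no output)
```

View pics/w1z.png

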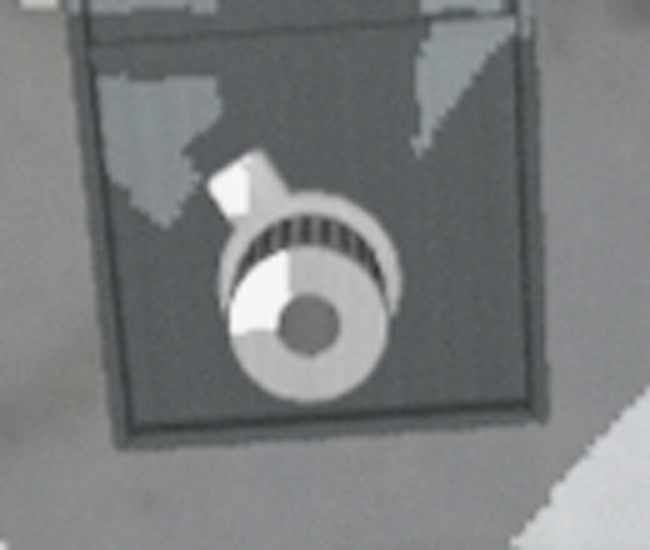

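Run:
```python
import pickle
from h import *
s,c=pickle.load(open("w1.pkl","rb"))
g=cv2.cvtColor(c["img"],cv2.COLOR_BGR2GRAY).astype(float)
sub=cv2.resize(g[195:215,270:295],None,fx=8,fy=8,interpolation=cv2.INTER_LINEAR)
m=(sub<140).astype(np.uint8)
n,l,st,ce=cv2.connectedComponentsWithStats(m)
for i in range(1,n):
    if st[i,4]>500: print("hole",st[i],(ce[i]+.5)/8-.5+[270,195])
# disc: edges along bottom half & left/right by radial scan
pts=[]
ctr=np.array([281.4,204.4])
for a in np.radians(np.arange(-5,186,5)):
    d=np.array([np.cos(a),np.sin(a)]); rr=np.arange(9,22,.1)
    v=cv2.remap(g.astype(np.float32),(ctr[0]+rr*d[0]).astype(np.float32)[None],(ctr[1]+rr*d[1]).astype(np.float32)[None],cv2.INTER_LINEAR)[0]
    k=np.argmin(np.gradient(cv2.GaussianBlur(v[None],(1,1),0)[0] if False else np.convolve(v,np.ones(9)/9,'same'))[8:-8])+8
    pts.append(ctr+rr[k]*d)
pts=np.array(pts,np.float32); e=cv2.fitEllipse(pts); print("disc",e)
pose=(s["tcp_pos"],s["ee_rot"])
for nm,p in(("disc",e[0]),):
    X=cast(c,p,.072,pose); print(nm,X.round(4),"tool",(pose[1].T@(X-pose[0])*1e3).round(2))
# lug end mid-thickness (approx) at zoom (232,168)  top edge corners (262,150),(210,185) at z~.038
for p in((262,150),(208,184)):
    X=cast(c,(220+(p[0]+.5)/5-.5,140+(p[1]+.5)/5-.5),.034,pose);print(X.round(4))
```

```text
hole [  44   33   99   97 7204] [281.34564131 204.61705303]
disc ((281.0331115722656, 205.01296997070312), (29.651744842529297, 31.30400276184082), 94.02444458007812)
disc [0.5496 0.2565 0.072 ] tool [  2.52 139.34  -2.01]
[0.5567 0.2281 0.034 ]
[0.5685 0.2341 0.034 ]
```

Call:
play_rows(
  deltas=[0, 2.3, 30, -1.9, 0, 0, 0, 40, 0, 0, 0, 0, 40, 0, 0, 0, 0, 30, 0, 0, 0, 0, 15, 0, 0, 0, 0, 5, 0, 0, 0, 0, 0, 0, 0, 0, 0, 0, 0, 0, 120, 0, 0, 0, 0, 120, 0, 0, 0, 0],
)

```text
time_s: 3.2
tcp_pos: [0.5504, 0.2561, 0.0523]
ee_rot: [[0.088, 0.002, -0.996], [0.996, 0.001, 0.088], [0.002, -1.0, -0.002]]
wrist_force: [0.6, 1.9, -4.9]
gripper_width: 0.893
```

```bash
python3 -c "
from h import *
s,c=snap('w2')"
```

```text
3.2 [0.5504 0.2561 0.0523] 84.96 [ 40.2  29.8 -14.    0.  -46.  -45.3] [ 0.65  1.86 -4.9 ] [ 0.192 -0.145 -0.094] 0.8931
```

View pics/w2.png

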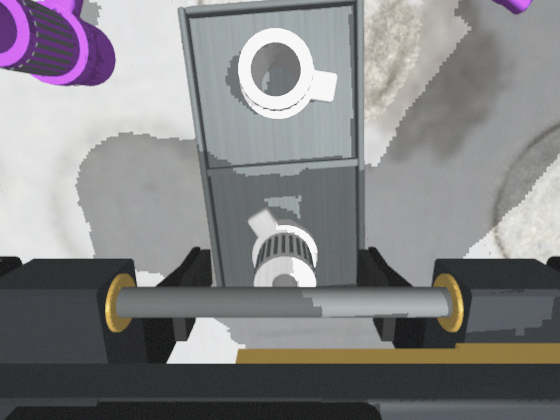

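The bushing stands centred between the open fingers, grip at about (285,270). Closing now.

Call:
play_rows(
  deltas=[255, 0, 1, 0, 0, 255, 0, 0, 0, 0, 255, 0, 0, 0, 0, 255, 0, 0, 0, 0, 255, 0, 0, 0, 0, 255, 0, 0, 0, 0, 255, 0, 0, 0, 0, 255, 0, 0, 0, 0, 255, 0, 0, 0, 0, 255, 0, 0, 0, 0],
)

```text
time_s: 4.25
tcp_pos: [0.5499, 0.2557, 0.0501]
ee_rot: [[0.088, 0.0, -0.996], [0.996, 0.0, 0.088], [0.0, -1.0, -0.0]]
wrist_force: [2.0, -0.2, -5.6]
gripper_width: 0.335
```

Run:
```python
from h import *
from station import r
s=r.sense(); print(s["time_s"],s["tcp_pos"],s["gripper_width"],s["wrist_force"])
# plan: lift 40mm then to hover over bore, TCP z .202; lug yaw -63 -> ~ 2.6+78
p=s["tcp_pos"]+[0,0,.15]
plan(p,s["ee_rot"],[.4895,-.1125,.202],psi(s["ee_rot"])+np.radians(143),19,255,prof=[.4,.7]+[1]*14+[.7,.4,.2])
```

```text
4.25 [0.54991066 0.25569557 0.05014862] 0.33542230624653707 [ 1.95994083 -0.19597241 -5.5658106 ]
255,-9.1,-0.0,0.7,-0.061,
255,-15.8,-0.1,2.1,-0.106,
255,-22.0,-0.1,5.5,-0.153,
255,-21.1,-0.1,8.7,-0.152,
255,-19.4,-0.2,11.8,-0.152,
255,-17.4,-0.1,14.7,-0.152,
255,-15.0,-0.1,17.1,-0.152,
255,-12.3,-0.1,19.2,-0.153,
255,-9.1,-0.1,20.8,-0.152,
255,-6.0,-0.1,21.9,-0.152,
255,-2.5,-0.1,22.6,-0.152,
255,1.0,-0.2,22.8,-0.152,
255,4.3,-0.1,22.3,-0.152,
255,7.7,-0.1,21.4,-0.153,
255,10.9,-0.1,20.0,-0.152,
255,13.7,-0.1,18.1,-0.152,
255,11.5,-0.1,11.1,-0.107,
255,7.2,-0.0,5.6,-0.06,
255,3.7,-0.1,2.6,-0.031,
end [ 0.4895 -0.1125  0.202 ] 227.97
```

Run:
```python
from h import *
from station import r
s=r.sense()
p=s["tcp_pos"]+[0,0,.15]
plan(p,s["ee_rot"],[.4895,-.1125,.202],psi(s["ee_rot"])+np.radians(143),20,255,prof=[.5,.9]+[1]*14+[1,.8,.4,.2])
```

```text
255,-10.5,-0.1,0.8,-0.07,
255,-18.6,-0.0,2.7,-0.126,
255,-20.2,-0.1,5.6,-0.141,
255,-19.2,-0.2,8.4,-0.14,
255,-17.9,-0.1,11.0,-0.14,
255,-16.1,-0.1,13.3,-0.14,
255,-14.1,-0.1,15.5,-0.14,
255,-11.9,-0.1,17.4,-0.141,
255,-9.2,-0.1,18.8,-0.14,
255,-6.6,-0.1,19.9,-0.14,
255,-3.7,-0.1,20.6,-0.14,
255,-0.8,-0.1,21.0,-0.14,
255,2.1,-0.1,20.8,-0.141,
255,5.0,-0.1,20.4,-0.14,
255,7.9,-0.1,19.4,-0.14,
255,10.4,-0.1,18.2,-0.14,
255,12.9,-0.1,16.5,-0.141,
255,12.1,-0.1,11.6,-0.112,
255,6.6,-0.0,5.1,-0.056,
255,3.5,-0.1,2.4,-0.028,
end [ 0.4895 -0.1125  0.202 ] 227.97
```

Call:
play_rows(
  deltas=[255, 0, -10, 0, 0, 255, 0, -30, 0, 0, 255, 0, -40, 0, 0, 255, 0, -40, 0, 0, 255, 0, -20, 0, 0, 255, 0, -10, 0, 0, 255, -10.5, 0, 0.8, -0.07, 255, -18.6, 0, 2.7, -0.126, 255, -20.2, 0, 5.6, -0.141, 255, -19.2, 0, 8.4, -0.14],
)

```text
time_s: 5.25
tcp_pos: [0.537, 0.1844, 0.1987]
ee_rot: [[-0.385, -0.003, -0.923], [0.923, -0.001, -0.385], [-0.0, -1.0, 0.003]]
wrist_force: [1.7, 1.6, -6.5]
gripper_width: 0.337
```

Call:
play_rows(
  deltas=[255, -17.9, -0.1, 11, -0.14, 255, -16.1, -0.1, 13.3, -0.14, 255, -14.1, -0.1, 15.5, -0.14, 255, -11.9, -0.1, 17.4, -0.141, 255, -9.2, -0.1, 18.8, -0.14, 255, -6.6, -0.1, 19.9, -0.14, 255, -3.7, -0.1, 20.6, -0.14, 255, -0.8, -0.1, 21, -0.14, 255, 2.1, -0.1, 20.8, -0.141, 255, 5, -0.1, 20.4, -0.14],
)

```text
time_s: 6.25
tcp_pos: [0.5031, -0.0224, 0.2]
ee_rot: [[-0.975, -0.003, 0.224], [-0.224, -0.0, -0.975], [0.003, -1.0, -0.001]]
wrist_force: [1.2, 1.1, -7.1]
gripper_width: 0.337
```

Call:
play_rows(
  deltas=[255, 7.9, -0.1, 19.4, -0.14, 255, 10.4, -0.1, 18.2, -0.14, 255, 12.9, -0.1, 16.5, -0.141, 255, 12.1, -0.1, 11.6, -0.112, 255, 6.6, 0, 5.1, -0.056, 255, 3.5, 0, 2.4, -0.028, 255, 0, 0, 0, 0, 255, 0, 0, 0, 0, 255, 0, 0, 0, 0, 255, 0, 0, 0, 0],
)

```text
time_s: 7.25
tcp_pos: [0.4894, -0.1122, 0.2014]
ee_rot: [[-0.669, -0.0, 0.743], [-0.743, 0.0, -0.669], [0.0, -1.0, -0.0]]
wrist_force: [0.5, 1.4, -7.5]
gripper_width: 0.336
```

```bash
python3 -c "
from h import *
s,c=snap('w3'); print(s['ee_rot'].round(4))
cv2.imwrite('pics/w3z.png',cv2.resize(c['img'][110:290,180:390],None,fx=3.3,fy=3.3,interpolation=cv2.INTER_CUBIC))"
```

```text
7.25 [ 0.4894 -0.1122  0.2014] -132.02 [  5.6  11.1 -18.3  -0.  -60.6 132.3] [ 0.48  1.37 -7.54] [ 0.052 -0.196  0.   ] 0.3362
[[-6.694e-01 -4.000e-04  7.429e-01]
 [-7.429e-01  1.000e-04 -6.694e-01]
 [ 2.000e-04 -1.000e+00 -3.000e-04]]
```

View pics/w3.png

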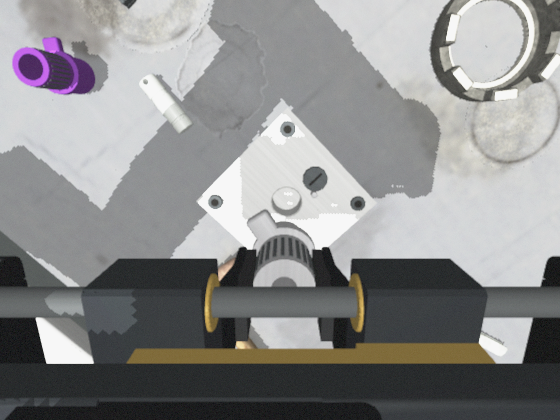

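View pics/w3z.png

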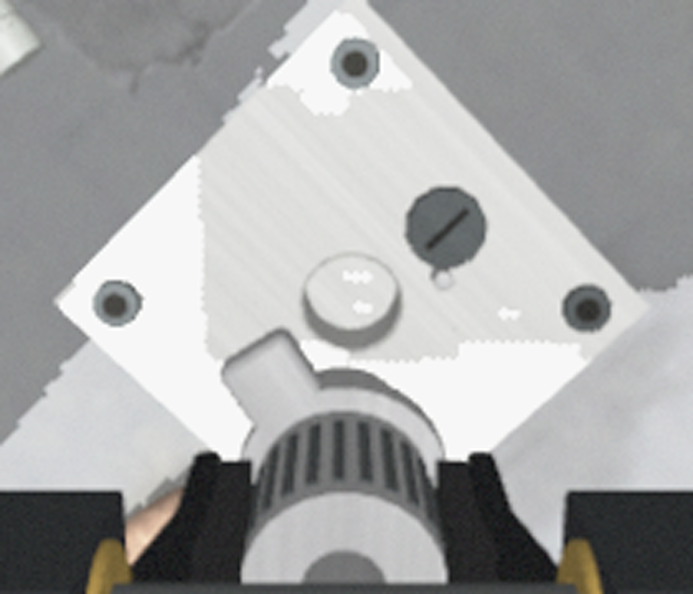

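Run:
```python
import pickle
from h import *
s,c=pickle.load(open("w3.pkl","rb"))
g=cv2.cvtColor(c["img"],cv2.COLOR_BGR2GRAY)
z=cv2.resize(c["img"][180:222,262:312],None,fx=14,fy=14,interpolation=cv2.INTER_CUBIC)
z=cv2.convertScaleAbs(z,alpha=1.6,beta=-140)
cv2.imwrite("pics/w3zz.png",z)
print(proj(c,cast(c,(286.5,200.7),.062,(s["tcp_pos"],s["ee_rot"])),(s["tcp_pos"],s["ee_rot"])))
```

```text
[286.5 200.7]
```

View pics/w3zz.png

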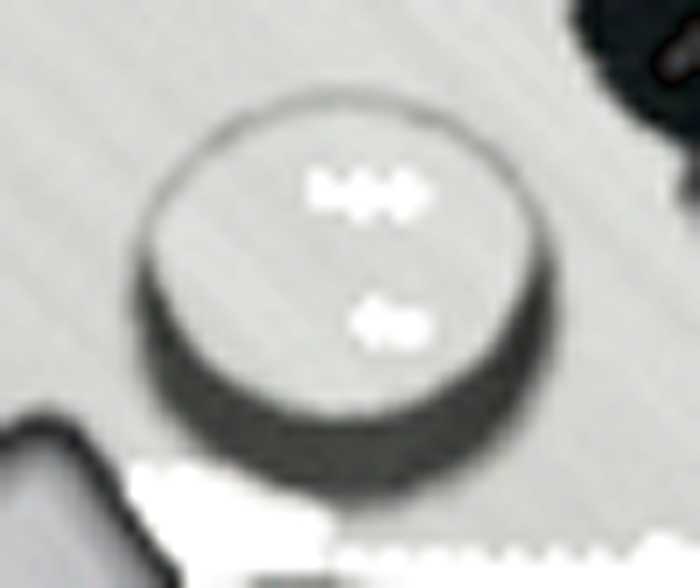

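```bash
cat > bore.py <<'E'
from h import *
def bore(g,ctr,r0=15,ex=(),angs=range(0,360,4)):
    """outer edge of dark ring/crescent along rays: outermost strong rise"""
    pts=[]
    for a in np.radians(list(angs)):
        d=np.array([np.cos(a),np.sin(a)*.95]); rr=np.arange(r0-3,r0+2.6,.1)
        v=cv2.remap(g.astype(np.float32),(ctr[0]+rr*d[0]).astype(np.float32)[None],(ctr[1]+rr*d[1]).astype(np.float32)[None],cv2.INTER_LINEAR)[0]
        v=np.convolve(v,np.ones(5)/5,'valid'); dv=np.diff(v); k=np.argmax(dv)
        if dv[k]*10<8: continue
        pts.append(ctr+(rr[k+2]+.05)*d)
    pts=np.array(pts,np.float32)
    for _ in range(3):
        e=cv2.fitEllipseDirect(pts)
        (cx,cy),(A,B),t=e; t=np.radians(t); q=pts-[cx,cy]
        u=(q@[np.cos(t),np.sin(t)])/(A/2); w=(q@[-np.sin(t),np.cos(t)])/(B/2)
        res=np.abs(np.hypot(u,w)-1)*15; pts=pts[res<max(.35,2*np.median(res))]
    print("n",len(pts),"res px",np.median(res).round(2)); return e
E
python3 - <<'E'
import pickle
from bore import *
s,c=pickle.load(open("w3.pkl","rb"))
g=cv2.cvtColor(c["img"],cv2.COLOR_BGR2GRAY)
e=bore(g,np.array([286.1,200.5])); print(e)
pose=(s["tcp_pos"],s["ee_rot"])
X=cast(c,e[0],.062,pose); print(X.round(4),"tool",(pose[1].T@(X-pose[0])*1e3).round(2))
s1,c1=pickle.load(open("w1.pkl","rb")); 
s2=dict(p=np.array([.54991,.25570,.05015]))
# bush axis in tool frame as measured at w1, relative to TCP at grasp
for p in((281.35,204.6),(281.03,205.0)):
    Xb=cast(c1,p,.072,(s1["tcp_pos"],s1["ee_rot"])); print("bush",Xb.round(4),"in tool at grasp",(s1["ee_rot"].T@(Xb-s2["p"])*1e3).round(2))
# screw, caps in w3
def zz(x,y):return (180+(x+.5)/3.3-.5,110+(y+.5)/3.3-.5)
pts=[cast(c,zz(*q),.066,pose) for q in((355,63),(588,307),(117,303))]
print(np.round(pts,4)); print("mid of far pair (cap)",((pts[1]+pts[2])/2).round(4))
sc=cast(c,zz(446,228),.078,pose); print("screw",sc.round(4),sc-X, np.degrees(np.arctan2(*(sc-X)[1::-1])))
v=pts[0]-pts[2];print("jig yaw from caps",np.degrees(np.arctan2(v[1],v[0])),np.linalg.norm(v)); v=pts[0]-pts[1];print(np.degrees(np.arctan2(v[1],v[0])),np.linalg.norm(v))
E
```

```text
n 66 res px 0.11
((286.1281433105469, 200.4915771484375), (29.662927627563477, 30.760051727294922), 92.74208068847656)
[ 0.491  -0.1136  0.062 ] tool [-3.000e-02  1.394e+02  2.180e+00]
bush [0.5493 0.2561 0.072 ] in tool at grasp [  0.34 -21.85   0.64]
bush [0.5496 0.2565 0.072 ] in tool at grasp [  0.73 -21.85   0.33]
[[ 0.5354 -0.0655  0.066 ]
 [ 0.5397 -0.1589  0.066 ]
 [ 0.4421 -0.0695  0.066 ]]
mid of far pair (cap) [ 0.4909 -0.1142  0.066 ]
screw [ 0.5252 -0.1127  0.078 ] [0.03426013 0.00088244 0.016     ] 1.475446141845886
jig yaw from caps 2.4427789033812264 0.0934018357175762
92.64323127526933 0.09353729453641198
```

The bore's mouth fits at (286.1,200.5), and it agrees with the cap-screw midpoint within 0.6 mm. The lug points to the jig's +y side, well clear of the screw. I'll correct by tool x −0.5 and z +1.7 mm, then descend.

Call:
play_rows(
  deltas=[255, -0.5, 15, 1.7, 0, 255, 0, 30, 0, 0, 255, 0, 25, 0, 0, 255, 0, 10, 0, 0, 255, 0, 3, 0, 0, 255, 0, 3, 0, 0, 255, 0, 3, 0, 0, 255, 0, 2, 0, 0, 255, 0, 0, 0, 0, 255, 0, 0, 0, 0],
)

```text
time_s: 8.3
tcp_pos: [0.4913, -0.1133, 0.111]
ee_rot: [[-0.669, 0.001, 0.743], [-0.743, -0.0, -0.669], [-0.001, -1.0, 0.001]]
wrist_force: [-0.1, 1.8, -6.8]
gripper_width: 0.337
```

```bash
python3 -c "
from h import *
s,c=snap('w4'); 
s,c=snap('s4','side')
cv2.imwrite('pics/s4z.png',cv2.resize(c['img'][170:280,200:310],None,fx=5,fy=5,interpolation=cv2.INTER_CUBIC))"
```

```text
8.3 [ 0.4913 -0.1133  0.111 ] -132.03 [  5.5  17.  -25.2   0.  -47.8 132.5] [-0.07  1.83 -6.75] [ 0.029 -0.121 -0.062] 0.3372
8.35 [ 0.4913 -0.1133  0.1109] -132.03 [  5.5  17.  -25.2   0.  -47.8 132.5] [ 0.46  1.48 -7.77] [ 0.028 -0.236 -0.034] 0.3382
```

View pics/w4.png

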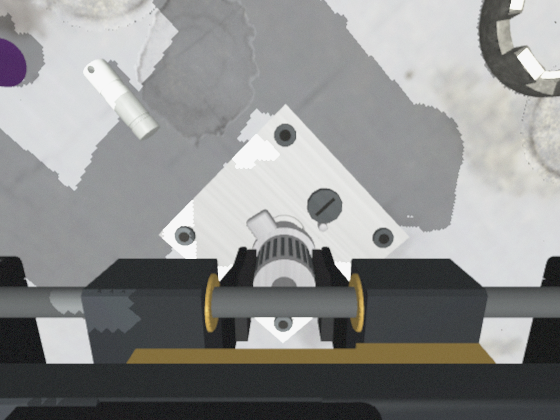

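View pics/s4z.png

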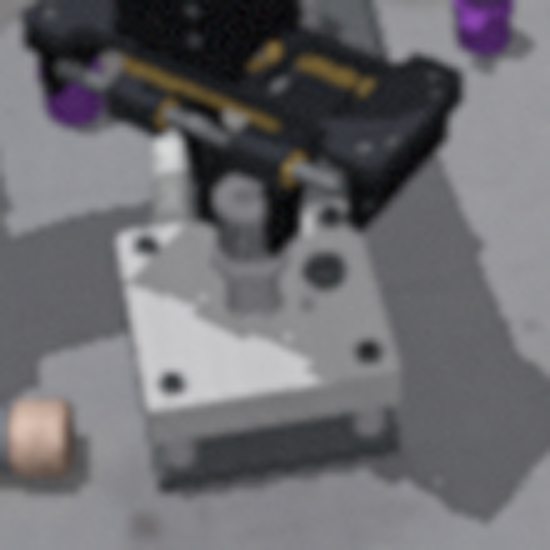

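The side view shows the bushing standing right over the bore, at zoom (250,300). Now a slow descent, watching the force.

Call:
play_rows(
  deltas=[255, 0, 1, 0, 0, 255, 0, 1, 0, 0, 255, 0, 1, 0, 0, 255, 0, 1, 0, 0, 255, 0, 1, 0, 0, 255, 0, 1, 0, 0, 255, 0, 1, 0, 0, 255, 0, 0, 0, 0, 255, 0, 0, 0, 0, 255, 0, 0, 0, 0],
)

```text
time_s: 9.4
tcp_pos: [0.4911, -0.1133, 0.1036]
ee_rot: [[-0.67, 0.0, 0.743], [-0.743, 0.0, -0.67], [-0.0, -1.0, 0.0]]
wrist_force: [0.2, 1.5, -7.8]
gripper_width: 0.337
```

```bash
python3 -c "
from h import *
s,c=snap('w5')"
```

```text
9.4 [ 0.4911 -0.1133  0.1036] -132.03 [  5.5  17.6 -25.7  -0.  -46.7 132.5] [ 0.19  1.52 -7.84] [ 0.082 -0.255  0.016] 0.3374
```

No force change with the foot about 4.5 mm below the mouth, so it has entered the bore. I'll continue.

Call:
play_rows(
  deltas=[255, 0, 2, 0, 0, 255, 0, 2, 0, 0, 255, 0, 2, 0, 0, 255, 0, 2, 0, 0, 255, 0, 2, 0, 0, 255, 0, 2, 0, 0, 255, 0, 2, 0, 0, 255, 0, 2, 0, 0, 255, 0, 2, 0, 0, 255, 0, 1, 0, 0],
)

```text
time_s: 10.45
tcp_pos: [0.4911, -0.1133, 0.0844]
ee_rot: [[-0.67, -0.0, 0.743], [-0.743, 0.0, -0.67], [0.0, -1.0, -0.0]]
wrist_force: [0.7, 1.5, -6.2]
gripper_width: 0.335
```

```bash
python3 -c "
from h import *
s,c=snap('w6')"
```

```text
10.45 [ 0.4911 -0.1133  0.0844] -132.03 [  5.5  19.1 -26.9  -0.  -44.  132.5] [ 0.73  1.54 -6.23] [ 0.134 -0.291 -0.055] 0.3347
```

View pics/w6.png

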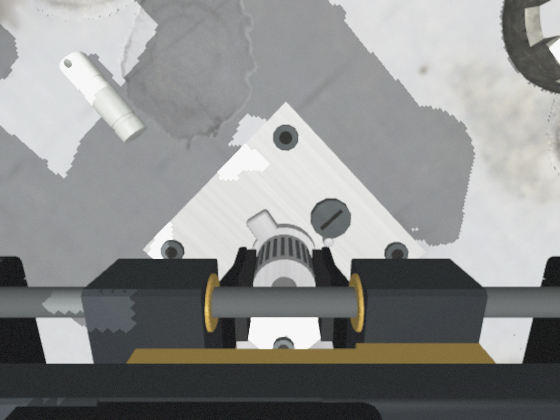

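Call:
play_rows(
  deltas=[255, 0, 0.5, 0, 0, 255, 0, 0.5, 0, 0, 255, 0, 0.5, 0, 0, 255, 0, 0.5, 0, 0, 255, 0, 0.3, 0, 0, 255, 0, 0.2, 0, 0, 255, 0, 0, 0, 0, 255, 0, 0, 0, 0, 255, 0, 0, 0, 0, 255, 0, 0, 0, 0],
)

```text
time_s: 11.5
tcp_pos: [0.4911, -0.1133, 0.0821]
ee_rot: [[-0.67, 0.0, 0.743], [-0.743, -0.0, -0.67], [-0.0, -1.0, 0.0]]
wrist_force: [0.6, 1.3, -6.9]
gripper_width: 0.337
```

```bash
python3 -c "
from h import *
s,c=snap('w7')"
```

```text
11.5 [ 0.4911 -0.1133  0.0821] -132.03 [  5.5  19.3 -27.    0.  -43.7 132.5] [ 0.63  1.31 -6.88] [ 0.18  -0.291 -0.066] 0.3366
```

Call:
play_rows(
  deltas=[255, 0, 0.2, 0, 0, 255, 0, 0.2, 0, 0, 255, 0, 0.2, 0, 0, 255, 0, 0.2, 0, 0, 255, 0, 0.2, 0, 0, 255, 0, 0, 0, 0, 255, 0, 0, 0, 0, 255, 0, 0, 0, 0, 255, 0, 0, 0, 0, 255, 0, 0, 0, 0],
)

```text
time_s: 12.55
tcp_pos: [0.4912, -0.1133, 0.082]
ee_rot: [[-0.669, 0.0, 0.743], [-0.743, -0.0, -0.669], [-0.0, -1.0, 0.0]]
wrist_force: [-3.0, 4.5, 5.8]
gripper_width: 0.333
```

```bash
python3 -c "
from h import *
s,c=snap('w8')
s,c=snap('s8','side')
cv2.imwrite('pics/s8z.png',cv2.resize(c['img'][170:280,200:310],None,fx=5,fy=5,interpolation=cv2.INTER_CUBIC))"
```

```text
12.55 [ 0.4912 -0.1133  0.082 ] -132.01 [  5.5  19.3 -27.1   0.  -43.6 132.5] [-2.96  4.49  5.81] [ 0.888  0.853 -0.04 ] 0.3331
12.6 [ 0.4912 -0.1133  0.082 ] -132.01 [  5.5  19.3 -27.1   0.  -43.6 132.5] [-2.54  4.65  5.83] [ 0.906  0.833 -0.023] 0.3396
```

View pics/s8z.png

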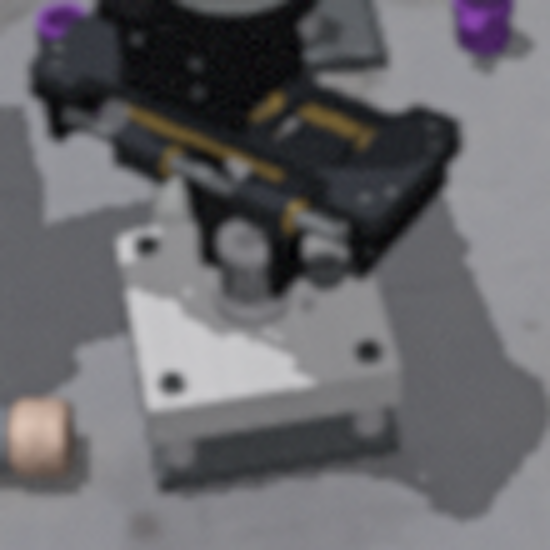

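View pics/w8.png

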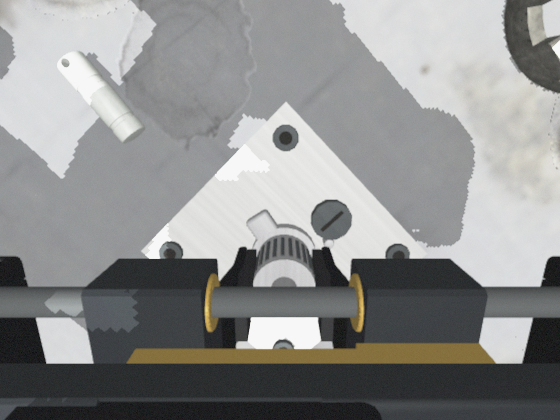

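Contact: the upward force rose by 12.7 N at TCP z 0.082, exactly the height expected when home, and the lug is still to the side. Now the clockwise turn.

Call:
play_rows(
  deltas=[255, 0, 0, 0, 0.06, 255, 0, 0, 0, 0.12, 255, 0, 0, 0, 0.13, 255, 0, 0, 0, 0.13, 255, 0, 0, 0, 0.13, 255, 0, 0, 0, 0.13, 255, 0, 0, 0, 0.13, 255, 0, 0, 0, 0.13, 255, 0, 0, 0, 0.12, 255, 0, 0, 0, 0.06],
)

```text
time_s: 13.65
tcp_pos: [0.4928, -0.1138, 0.082]
ee_rot: [[-0.954, 0.004, -0.3], [0.3, -0.001, -0.954], [-0.004, -1.0, -0.0]]
wrist_force: [-0.3, -0.1, 1.5]
gripper_width: 0.333
```

```bash
python3 -c "
from h import *
s,c=snap('w9')
cv2.imwrite('pics/w9z.png',cv2.resize(c['img'][150:290,200:370],None,fx=4,fy=4,interpolation=cv2.INTER_CUBIC))"
```

```text
13.65 [ 0.4928 -0.1138  0.082 ] 162.53 [  5.5  19.4 -27.    0.1 -43.4  67. ] [-0.34 -0.12  1.52] [-0.218 -0.089  0.095] 0.333
```

View pics/w9z.png

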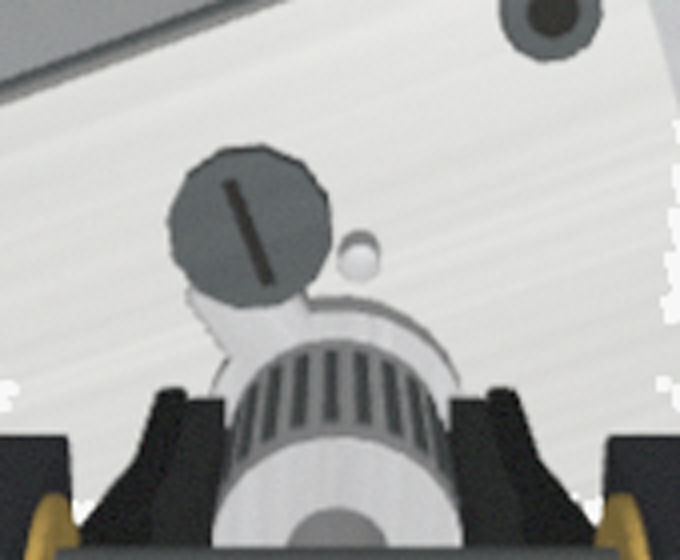

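The lug is going in under the screw head and still has about 12° to go to the pin.

Call:
play_rows(
  deltas=[255, 0, 0, 0, 0.04, 255, 0, 0, 0, 0.04, 255, 0, 0, 0, 0.04, 255, 0, 0, 0, 0.03, 255, 0, 0, 0, 0.03, 255, 0, 0, 0, 0, 255, 0, 0, 0, 0, 255, 0, 0, 0, 0, 255, 0, 0, 0, 0, 255, 0, 0, 0, 0],
)

```text
time_s: 14.7
tcp_pos: [0.4925, -0.1137, 0.082]
ee_rot: [[-0.886, 0.003, -0.463], [0.463, -0.001, -0.886], [-0.003, -1.0, -0.001]]
wrist_force: [2.2, -2.3, 5.6]
gripper_width: 0.337
```

```bash
python3 -c "
from h import *
s,c=snap('w10')
cv2.imwrite('pics/w10z.png',cv2.resize(c['img'][150:290,200:370],None,fx=4,fy=4,interpolation=cv2.INTER_CUBIC))"
```

```text
14.7 [ 0.4925 -0.1137  0.082 ] 152.4 [  5.5  19.4 -27.    0.1 -43.5  56.9] [ 2.19 -2.34  5.61] [-0.971 -0.416 -0.02 ] 0.3368
```

View pics/w10z.png

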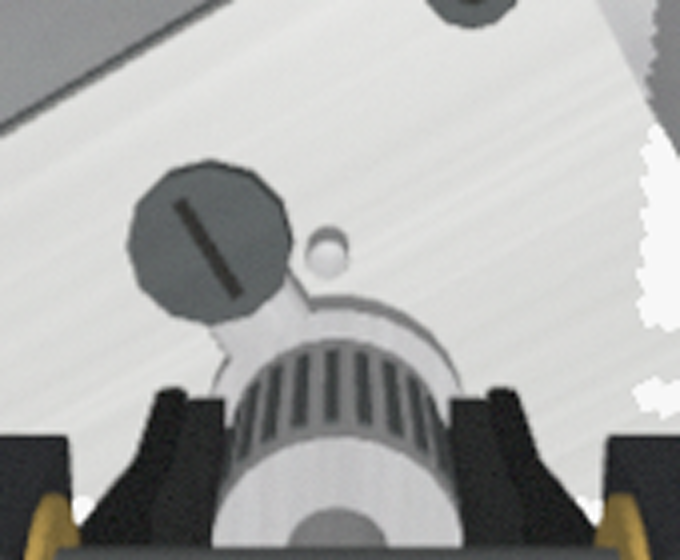

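Call:
play_rows(
  deltas=[255, 0, 0, 0, 0.02, 255, 0, 0, 0, 0.02, 255, 0, 0, 0, 0.02, 255, 0, 0, 0, 0.02, 255, 0, 0, 0, 0.02, 255, 0, 0, 0, 0, 255, 0, 0, 0, 0, 255, 0, 0, 0, 0, 255, 0, 0, 0, 0, 255, 0, 0, 0, 0],
)

```text
time_s: 15.75
tcp_pos: [0.4921, -0.1136, 0.082]
ee_rot: [[-0.836, 0.002, -0.549], [0.549, -0.001, -0.836], [-0.002, -1.0, -0.001]]
wrist_force: [1.0, -0.9, 6.8]
gripper_width: 0.334
```

```bash
python3 -c "
from h import *
s,c=snap('w11')
cv2.imwrite('pics/w11z.png',cv2.resize(c['img'][150:290,200:370],None,fx=4,fy=4,interpolation=cv2.INTER_CUBIC))"
```

```text
15.75 [ 0.4921 -0.1136  0.082 ] 146.68 [  5.5  19.3 -27.    0.1 -43.5  51.1] [ 1.   -0.86  6.76] [-0.724 -0.221  0.014] 0.3341
```

View pics/w11z.png

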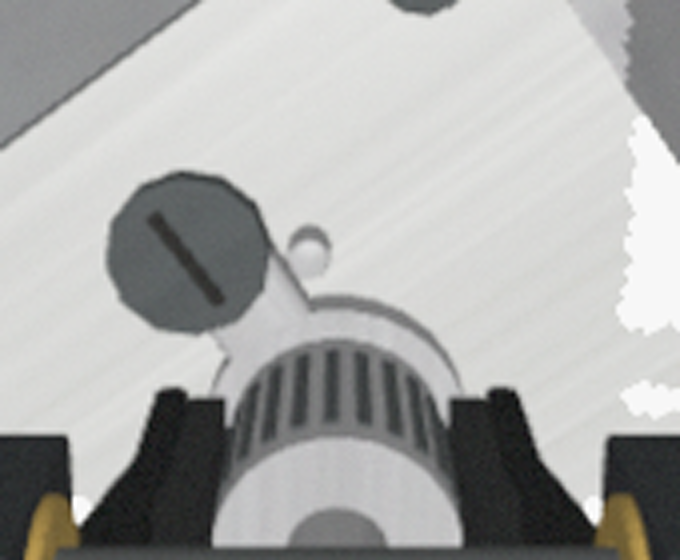

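Call:
play_rows(
  deltas=[255, 0, 0, 0, 0.02, 255, 0, 0, 0, 0.02, 255, 0, 0, 0, 0.02, 255, 0, 0, 0, 0.02, 255, 0, 0, 0, 0, 255, 0, 0, 0, 0, 255, 0, 0, 0, 0, 255, 0, 0, 0, 0, 255, 0, 0, 0, 0, 255, 0, 0, 0, 0],
)

```text
time_s: 16.8
tcp_pos: [0.4918, -0.1135, 0.082]
ee_rot: [[-0.79, 0.001, -0.613], [0.613, -0.001, -0.79], [-0.002, -1.0, -0.0]]
wrist_force: [-0.1, -1.6, 6.6]
gripper_width: 0.334
```

```bash
python3 -c "
from h import *
s,c=snap('w12')
cv2.imwrite('pics/w12z.png',cv2.resize(c['img'][150:290,200:370],None,fx=4,fy=4,interpolation=cv2.INTER_CUBIC))"
```

```text
16.8 [ 0.4918 -0.1135  0.082 ] 142.21 [  5.5  19.3 -27.    0.1 -43.5  46.6] [-0.07 -1.59  6.65] [-0.563  0.012  0.477] 0.3344
```

View pics/w12z.png

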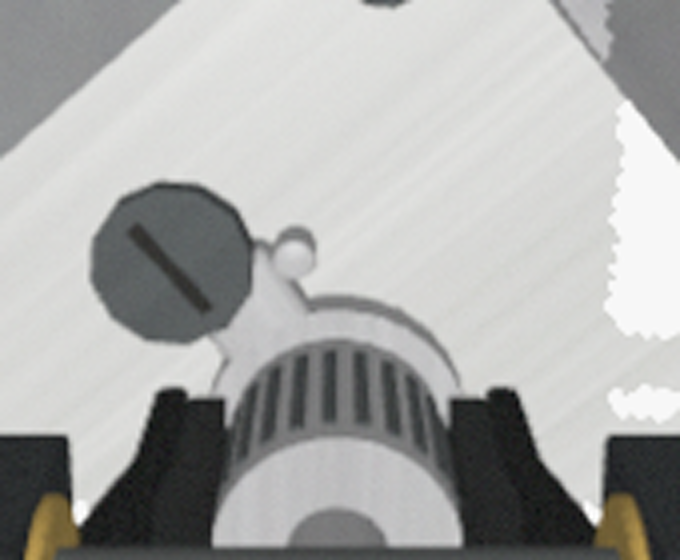

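The lug touches the pin and the turning moment has risen to 0.48 N·m, so it's at the stop. I'll let go and then lift.

Call:
play_rows(
  deltas=[255, 0, 0, 0, -0.01, 180, 0, 0, 0, 0, 100, 0, 0, 0, 0, 100, 0, 0, 0, 0, 100, 0, 0, 0, 0, 80, 0, 0, 0, 0, 80, 0, 0, 0, 0, 80, 0, 0, 0, 0, 80, 0, -1, 0, 0, 80, 0, -3, 0, 0],
)

```text
time_s: 17.85
tcp_pos: [0.4908, -0.1133, 0.0849]
ee_rot: [[-0.794, -0.001, -0.607], [0.607, -0.0, -0.794], [0.001, -1.0, 0.0]]
wrist_force: [1.3, 1.2, -4.2]
gripper_width: 0.681
```

```bash
python3 -c "
from h import *
s,c=snap('w13')"
```

```text
17.85 [ 0.4908 -0.1133  0.0849] 142.59 [  5.5  19.1 -26.9  -0.  -44.1  47.1] [ 1.27  1.19 -4.17] [ 0.112 -0.163 -0.044] 0.6812
```

View pics/w13.png

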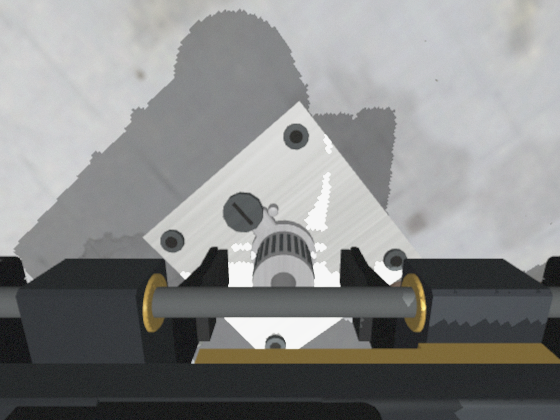

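Both fingers are clear of the grip at (284,265). Lifting straight up.

Call:
play_rows(
  deltas=[80, 0, -10, 0, 0, 80, 0, -20, 0, 0, 80, 0, -30, 0, 0, 80, 0, -30, 0, 0, 80, 0, -20, 0, 0, 80, 0, -10, 0, 0, 80, 0, 0, 0, 0, 80, 0, 0, 0, 0, 80, 0, 0, 0, 0, 80, 0, 0, 0, 0],
)

```text
time_s: 18.9
tcp_pos: [0.4905, -0.1133, 0.2038]
ee_rot: [[-0.794, -0.003, -0.608], [0.608, -0.0, -0.794], [0.002, -1.0, 0.002]]
wrist_force: [0.9, 0.4, -4.6]
gripper_width: 0.686
```

Run:
```python
from h import *
s,c=snap('w14')
pose=(s["tcp_pos"],s["ee_rot"]); b=np.array([.4909,-.1138,.104])
print("expected top px",proj(c,b,pose))
cv2.imwrite('pics/w14z.png',cv2.resize(c['img'][110:270,200:370],None,fx=4,fy=4,interpolation=cv2.INTER_CUBIC))
s,c=snap('t14','top')
cv2.imwrite("pics/t14z.png",cv2.resize(c["img"][160:290,150:350],None,fx=4,fy=4,interpolation=cv2.INTER_CUBIC))
s,c=snap('s14','side')
cv2.imwrite("pics/s14z.png",cv2.resize(c["img"][120:270,200:340],None,fx=4,fy=4,interpolation=cv2.INTER_CUBIC))
```

```text
18.9 [ 0.4905 -0.1133  0.2038] 142.59 [  5.5  11.2 -17.9  -0.  -61.1  47.1] [ 0.89  0.41 -4.65] [ 0.175 -0.159 -0.009] 0.686
expected top px [282.62077356 212.24737273]
18.95 [ 0.4906 -0.1133  0.204 ] 142.59 [  5.5  11.1 -17.8  -0.  -61.1  47.1] [ 0.66 -0.2  -4.59] [ 0.116 -0.12  -0.078] 0.6873
19.0 [ 0.4907 -0.1133  0.2043] 142.59 [  5.5  11.1 -17.8  -0.  -61.2  47.1] [ 1.    1.   -4.45] [ 0.138 -0.115  0.006] 0.691
```

View pics/w14z.png

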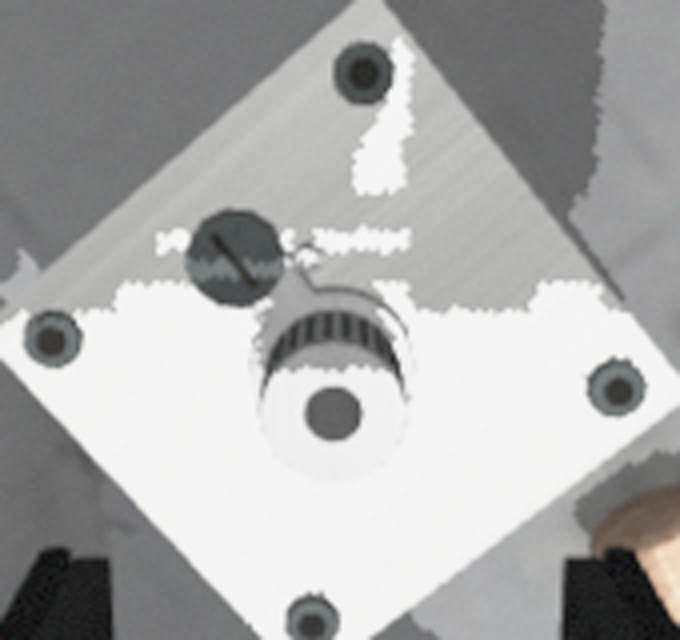

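View pics/t14z.png

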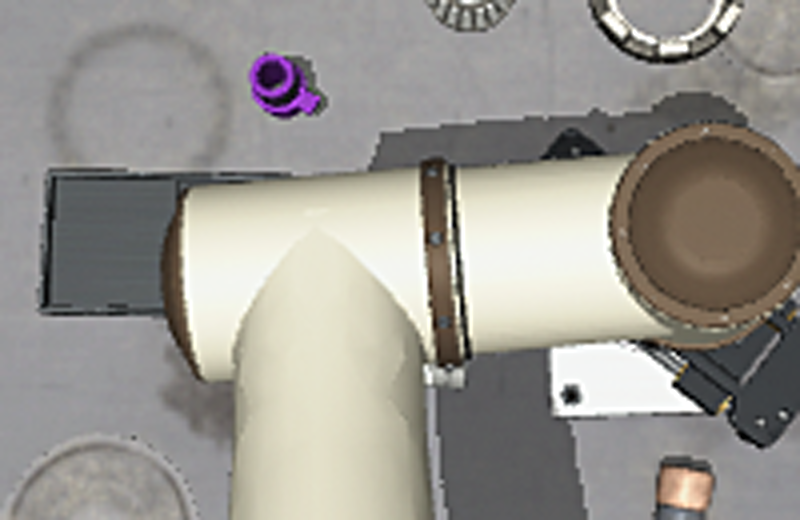

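View pics/s14z.png

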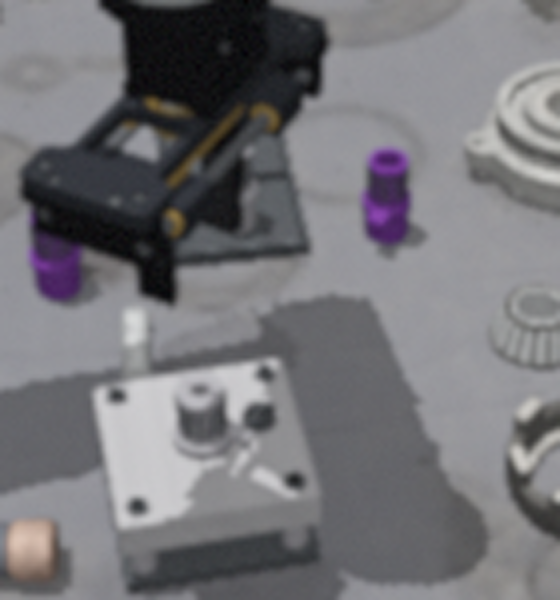

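The bushing is seated with its flange on the plate. Its top is at (283.1,212.9), against (282.6,212.2) expected for home. The lug is under the head against the pin, and the fingers are well clear. Handing in.

```bash
python3 -c "
from station import r
print(r.finish_job())"
```

```text
the job is handed in; nothing more can be done
None
```

I took the slim bushing from the tray and slid it home in the bore with its lug about 77° to the side of the screw. I then turned it clockwise until the lug met the stop pin, let go and lifted clear. I handed the job in at about 19 s of the 45 s allowed; it gave no verdict.

**Home in the bore:** The flange met the plate at TCP z 0.082 m, as expected, with the force rising 12.7 N. After release, the bushing's top was under 1 mm from where a seated bushing's should be.

**Lug at the stop:** It sits under the screw's head and touches the pin, where the moment rose to 0.48 N·m.

**Other things:** The fingers are clear of everything. I did not see any bystander disturbed, but in the last pictures the arm hid the thicker bushing in the top view and mostly hid it in the side view. I last saw it clearly just before I gripped the slim one, standing in place, and nothing came near it after that.

**Disagreements:** The cameras differed by up to about 4 mm on the first positions, so I relied on the wrist camera for the grasp and the bore. The hand shifted up to 1.7 mm sideways while turning, with side forces under about 6 N; it returned when I let go.

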